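Pop the fuse hatch of the push-push box

TASK

The press fuses sit in the small grey box whose lid carries the orange round mark: press the lid down at that mark with the fingertips, without ramming it, until the push-push latch lets go, then take the hand away so that the hatch pops up, and see that it stays wide open. Leave the box with the blue mark shut and unpressed, and everything else on the bench lying where it is; nothing is to be picked up.

Things in the scene. Friction and masses are not known exactly. Their poses are not given: they have to be found in the camera images.
- fuse_box: small grey plastic box fixed to the bench, 108 x 96 x 68 mm high, origin at the centre of its underside; its x axis points from the front (the edge with the mark) to the hinge side, z up. Its lid has the ORANGE mark; fuses inside.
- cell_box: small grey plastic box fixed to the bench, 108 x 96 x 68 mm high, origin at the centre of its underside; its x axis points from the front (the edge with the mark) to the hinge side, z up. The same box with the BLUE mark; battery cells inside; to be left shut.
- fuse_mark (a point): top centre of the orange round push pad (the mark), 20 mm across and 3 mm proud, on the lid near the front edge; 71 mm above the bench when shut; moves with the lid; 32 mm in front of the box's centre, on its centre line
- cell_mark (a point): top centre of the blue round push pad (the mark), 20 mm across and 3 mm proud, on the lid near the front edge; 71 mm above the bench when shut; moves with the lid; 32 mm in front of the box's centre, on its centre line
- fuse_hatch (a joint): lid angle, rad (orange mark): 0 shut, negative pressed in, positive open, stop 1.25. Hinge along the far edge, 76 mm from the mark, 62 mm above the bench. Push-push: a press of 2 to 4 N at the mark frees the catch 3 mm down (-0.04), hard stop 5.6 mm down (-0.074), lid still proud of the box. Let go and a spring swings it up in 0.5 s and holds it at the stop. Pressed shut to the stop, it latches again.
- cell_hatch (a joint): lid angle, rad (blue mark): 0 shut, negative pressed in, positive open, stop 1.25. Hinge along the far edge, 76 mm from the mark, 62 mm above the bench. Push-push: a press of 2 to 4 N at the mark frees the catch 3 mm down (-0.04), hard stop 5.6 mm down (-0.074), lid still proud of the box. Let go and a spring swings it up in 0.5 s and holds it at the stop. Pressed shut to the stop, it latches again.
- pink_mould: pink rubber mould block lying loose at the front, 82 x 58 x 25 mm, origin at the centre of its underside; bystander
- two_tone_mould: dark red over cream mould block lying loose at the front, 86 x 66 x 24 mm, origin at the centre of its underside; bystander
- small_mould: pink rubber mould block lying loose at the right, 64 x 46 x 23 mm, origin at the centre of its underside; bystander
- wax_ring: blue wax ring lying at the front, 34 x 22 x 4 mm, origin under its centre; bystander
- tweezers: steel tweezers lying at the right, 122 x 12 x 10 mm, origin under their centre; bystander
Not all that is in view belongs to the job. What is shaped like the cell_box but yellow is not meant.

How it is judged:
By the outcome, as a careful person would: the job done as asked, in the order asked, and still so for the second after the job is handed in, with the robot touching nothing.
It also fails if it takes over 32 s, if anything falls off the work surface, if the arm or the gripper's body presses on something with over 40 N, if the wrist force passes 120 N, or if a joint passes its speed limit or range.

ROBOT

A 6-joint arm with a two-finger parallel gripper is mounted at the origin on a cart in front of the work surface, level with it; the furniture and walls round the work are solid. World frame = base frame: x ahead of the robot, y to its left, z up, the work surface at z = 0. Lengths are in m, angles in rad, forces in N, time in s.
With the tool pointing down it reaches from about 0.25 to 0.8 m from the base axis. Payload 8.5 kg.
Tool frame: the origin (TCP) lies midway between the tips of the shut fingers; the grasp point (between the pads) lies 19 mm behind it (env.grip_point_offset is the distance from the TCP to the grasp point, in m); z points along the fingers, y is the line along which they close (so a half turn about z gives the same grasp; the last joint's range is limited). The gripper opens to 85 mm and grips with 20 to 120 N. Pads are 22 mm wide; open, the fingers measure 114 mm over their backs; the gripper's body (76 mm by 85 mm) begins 54 mm behind the grasp point. The pads swing forward as they close: fully open they stand 13 mm farther back than shut.
Start: joints at [-1.101, 0.238, -0.013, 1.319, 0, 1.571], TCP at [0.238, -0.468, 0.231] pointing down, gripper open.
Joint ranges: [-2.66, 2.66], [-1.03, 1.9], [-1.14, 1.46], [-1.82, 2.27], [-1.45, 1.34], [-3.14, 3.14]. Speed limits (rad/s): [2.22, 2.22, 2.79, 3.14, 3.14, 3.14].

INTERFACE

Orientations are given as [roll, pitch, yaw] about the fixed x, y, z axes, in that order (R = Rz(yaw) Ry(pitch) Rx(roll)).
In Python, from station import env, fingers, viewer, ticket gives the robot as it stands. Calls block until the motion is done:
- env.move_ptp(position, orientation): joint-space move of the TCP to a pose.
- env.line_to(position, max_speed=0.15, rotation=None, f_stop=None): straight line of the TCP; rotation=None keeps the orientation; max_speed is the mean speed in m/s. With f_stop (N) it stops when the force on the tool has changed by that much, and returns True; else False.
- env.move_joints(angles): joint-space move.
- fingers.grip(opening): finger opening in m; the grip force is fixed at half the most; returns when the fingers have stopped.
- env.sleep(seconds).
- env.inverse_kinematics(position, orientation): joint angles nearest the present ones, or None.
- viewer.camera(name): name is "scene" or "top"; returns a dict with "image" (420x560x3 uint8, blue, green, red), "mtx" (3x3 intrinsics, pixels), "R" (3x3) and "t" (3): a world point X has camera coordinates R X + t. Camera axes: x right, y down, z forward; pixel columns grow to the right and rows downward; lengths in m; the calibration is good to about 2 mm. A picture is of the moment at which its call begins. There is no depth.
A pose or a line that the arm cannot do raises env.IKError and nothing moves.
- ticket.job_done(): hands the job in; it is judged then, once.
Trained networks look in a picture, given as the dict that the camera call returned (one of the last four; its "shot" number tells which), for a name from the list of things; names that differ only in an ending like _2 or _b are one class to them, and where a whole thing is asked for, a point or a joint stands for the part that bears it (a point fixed in the world has none). Each returns a list of dicts, best first, with "score" (0 to 1); they miss things now and then, are a little off and sometimes report something else, mostly with a low value. They report only what shows in the picture. A call takes as long as a camera call. They do not tell look-alikes from the thing itself.
- viewer.find_in(picture, query): "point" ([x, y, z] in m, in the coordinates of the camera as it stood for that picture, good to about 4 mm: the middle of the surface that is visible of it).
Readings, each from a call of its own:
- env.current_clock(): time.
- env.current_joint_positions(): joint angles.
- env.current_dq(): joint speeds.
- env.current_effort(): joint torques, N m.
- env.current_position(): TCP position.
- env.current_tool_rot(): TCP orientation.
- env.current_force(): force on the tool from outside, world axes, zero at the start.
- env.current_ft_torque(): the same for the moment, N m.
- env.current_gripper_width(): finger opening in m.
- env.current_grasp_force(): force on a finger pad.
Only numpy, scipy, OpenCV 4.12 (cv2) and the standard library are available. Lean on these libraries where they do the work, as an engineer would, in place of code of your own. Each camera call takes 0.05 s, during which the arm holds its last target. There are 200 camera calls.

## Working session

There is one attempt and no reset: what is moved stays moved. The work goes in short steps, each a Python script; the robot and the scene stay as the last script left them, time stands still between calls to the robot, and variables do not carry over. Pictures are saved under pics/ and viewed, at most 10 in all, crops included, and the job is handed in when it is done.

```bash
mkdir -p pics; cat > h.py <<'E'
from station import env, fingers, viewer, ticket
import numpy as np, cv2
def world(p,c): return c["R"].T@(np.array(p)-c["t"])
def pix(X,c):
    q=c["mtx"]@(c["R"]@np.array(X)+c["t"]); return q[:2]/q[2]
def ray(u,v,z,c):
    d=c["R"].T@np.linalg.inv(c["mtx"])@np.array([u,v,1.]); o=-c["R"].T@c["t"]
    return o+d*(z-o[2])/d[2]
E
python3 - <<'E'
from h import *
for n in("top","scene"):
    c=viewer.camera(n); cv2.imwrite(f"pics/{n}0.png",c["image"])
    for q in("fuse_mark","cell_mark","fuse_box","cell_box"):
        for r in viewer.find_in(c,q): 
            w=world(r["point"],c); print(n,q,round(r["score"],2),w.round(3),pix(w,c).round())
print(env.current_clock(),env.current_tool_rot())
E
```

```text
top fuse_mark 0.59 [ 0.503 -0.361  0.069] [230. 191.]
top fuse_mark 0.36 [ 0.563 -0.544  0.021] [322. 167.]
top cell_mark 0.75 [ 0.508 -0.193  0.071] [144. 191.]
top cell_mark 0.67 [ 0.476 -0.693  0.066] [404. 203.]
top fuse_box 0.79 [ 0.502 -0.366  0.065] [234. 192.]
top cell_box 0.94 [ 0.508 -0.199  0.065] [148. 191.]
top cell_box 0.75 [ 0.474 -0.686  0.065] [400. 204.]
top cell_box 0.32 [ 0.51  -0.192  0.068] [144. 190.]
scene fuse_mark 0.95 [ 0.497 -0.375  0.071] [275. 207.]
scene cell_mark 0.96 [ 0.507 -0.202  0.068] [250. 172.]
scene cell_mark 0.87 [ 0.471 -0.705  0.059] [345. 321.]
scene fuse_box 0.6 [ 0.496 -0.397  0.068] [279. 213.]
scene cell_box 0.8 [ 0.468 -0.715  0.063] [347. 325.]
scene cell_box 0.71 [ 0.501 -0.218  0.058] [251. 178.]
0.5 [-3.14146084e+00 -2.40729999e-06  4.69794924e-01]
```

View pics/top0.png

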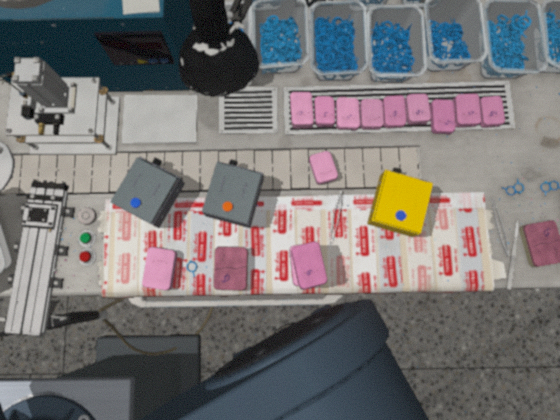

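View pics/scene0.png

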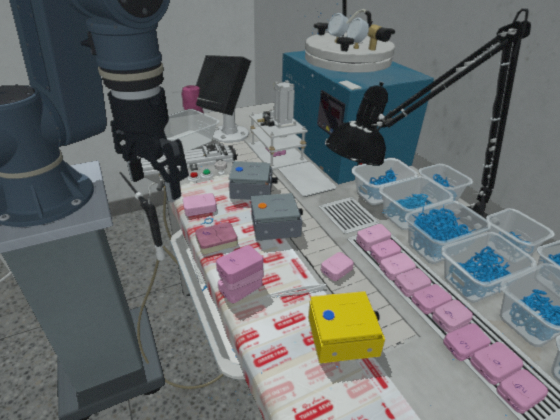

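The orange mark is on the grey box at top (228,207) / scene (263,206). The blue mark on grey is at top (136,203), and the blue mark on yellow at top (400,215) is a decoy. The orange-marked grey box is the one meant. I'll confirm with a crop and triangulate the marks by colour.

```bash
python3 - <<'E'
from h import *
for n in("top","scene"):
    c=viewer.camera(n); im=c["image"]; hsv=cv2.cvtColor(im,cv2.COLOR_BGR2HSV)
    m=cv2.inRange(hsv,(6,170,130),(16,255,255))
    k,l,s,ce=cv2.connectedComponentsWithStats(m)
    for i in range(1,k):
        if s[i,4]>12: print(n,s[i],ce[i].round(1),ray(*ce[i],.071,c).round(4))
    if n=="top":
        cv2.imwrite("pics/crop.png",cv2.resize(im[140:245,95:275],None,fx=4,fy=4,interpolation=cv2.INTER_CUBIC))
        for r in viewer.find_in(c,"fuse_box"): print(world(r["point"],c))
E
```

```text
top [223 202   9   9  63] [227.1 206.1] [ 0.4743 -0.3545  0.071 ]
[ 0.50005513 -0.36627246  0.0667994 ]
scene [259 204   7   4  24] [262.  205.5] [ 0.4712 -0.359   0.071 ]
```

View pics/crop.png

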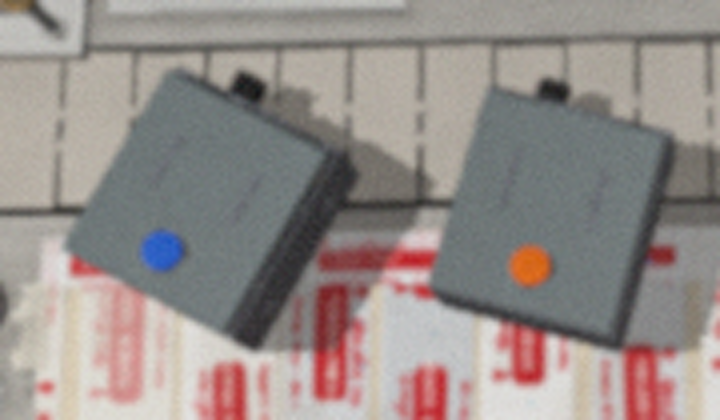

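The crop shows the orange pad at (530,265) on the right-hand grey box. The box's long edges give a yaw of about -0.285, and the box with the blue pad at (162,250) stays untouched.

```bash
python3 - <<'E'
from h import *
fingers.grip(0.0); print(env.current_gripper_width())
M=np.array([.473,-.356,.071]); yaw=-.285; ax=np.array([np.cos(yaw),np.sin(yaw),0])
o=[np.pi,0,yaw]
env.move_ptp(M+[0,0,.10],o)
env.line_to(M+[0,0,.012],max_speed=.1); env.sleep(.3)
f0=env.current_force(); print(env.current_position(),f0)
s=env.line_to(M-[0,0,.009],max_speed=.012,f_stop=8.)
p=env.current_position(); print(s,p-M,env.current_force()-f0)
if s and p[2]<M[2]-.003:
    env.line_to(p-.07*ax+[0,0,.06],max_speed=.15)
    env.line_to(p-.12*ax+[0,0,.17],max_speed=.2); env.sleep(.7)
print(env.current_clock())
for n in("top","scene"):
    cv2.imwrite(f"pics/{n}1.png",viewer.camera(n)["image"])
a,b=[cv2.imread(f"pics/{n}1.png") for n in("top","scene")]
cv2.imwrite("pics/after.png",np.vstack([a[100:310],b[120:400]]))
E
```

```text
-0.0003085006492026796
[ 0.47318346 -0.35610321  0.0833696 ] [-0.12883453  0.62436329 -0.07690159]
True [-3.87145714e-04  8.77582957e-05 -5.28919571e-03] [1.23415485 0.12738383 6.50038826]
7.4
```

View pics/after.png

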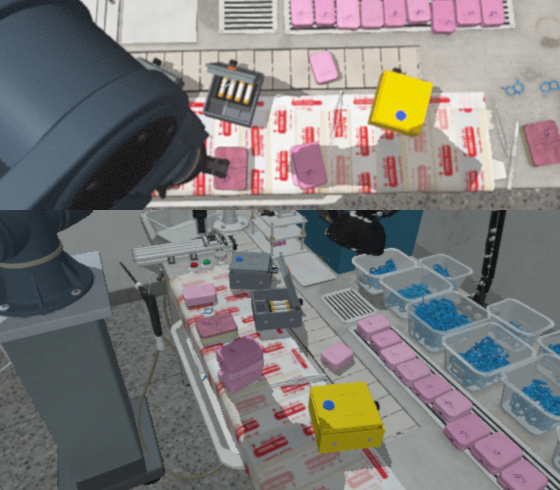

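The pictures show the orange-marked box wide open with its fuses visible (top view (235,90)). The blue-marked box is shut (scene (250,265)), the moulds have not moved and the hand is clear.

```bash
python3 -c "
from h import *
print(ticket.job_done())"
```

```text
the job is handed in; nothing more can be done
None
```

The fuse box hatch (orange mark) was pressed open gently and is standing wide open; the blue-marked box is still shut, nothing else on the bench was disturbed, and the job is handed in at about 7.5 s on the robot's clock.

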